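# Stop the hi-fi platform rocking

### The arm

A 7-joint arm with a two-finger parallel gripper is mounted at the origin on the work surface. World frame = base frame: x ahead of the robot, y to its left, z up, the work surface at z = 0. Lengths are in m, angles in degrees, forces in N, time in s.
With the tool pointing down it reaches from about 0.425 to 0.875 m from the base axis. Payload 4.7 kg.
Tool frame: the origin (TCP) lies midway between the tips of the shut fingers; the grasp point (between the pads) lies 19 mm behind it; z points along the fingers, x is the direction in which the jaws open and shut, and the axes are right-handed (so a half turn about z gives the same grasp; the last joint's range is limited). The gripper opens to 87 mm and grips with 3 to 60 N. Pads are 19 mm wide; open, the fingers measure 117 mm over their backs; the gripper's body (75 mm by 190 mm) begins 51 mm behind the grasp point.
Start: joints at [69.047, 18.392, -4.016, 83.108, 1.295, 78.541, -3.26], TCP at [0.241, -0.604, 0.187] pointing down, gripper open.
Joint ranges: [-163.93, 163.93], [-17.29, 119.83], [-79.2, 71.16], [3.27, 140.29], [-89.18, 269.18], [5.43, 117.66], [-154.24, 154.24]. Speed limits (degrees/s): [147.25, 147.25, 180, 180, 180, 180, 180].

### API

Orientations are given as [roll, pitch, yaw] about the fixed x, y, z axes, in that order (R = Rz(yaw) Ry(pitch) Rx(roll)).
In Python, from cell import env gives the robot as it stands.
- The arm moves only by the tool carry_out, never from a script. Its argument "plan" is a list of rows, each an object with "grip": the closure, from 0 (fully open) to 1 (shut); "dp": the shift along the tool's x, y, z in m, a list of three; "rotation": the turn, a rotation vector about the tool's x, y, z in degrees, a list of three. In form: [{"grip": grip, "dp": [dx, dy, dz], "rotation": [wx, wy, wz]}, ...]. A call has 1 to 8 rows; each row shifts and turns the pose as measured when the row begins, along the tool's axes as they then stand; what a row does not reach is not made up. A row lasts 1/12 s, in which the tool goes at most 41.7 mm and 7.16 degrees, less where a joint would pass 70% of its speed; a pose out of reach is approached as far as the arm can. A call is refused whole if a number of a shift passes 0.0417 or a number of a turn 7.16, either way. A call with a gripper value outside its range is refused whole. The fingers move at their own pace and stop on an object; "force" is the grip in N (left out, the last holds). Time passes only in rows, so rows that do not move let the fingers close. It gives the time, the measured TCP pose, the force and the opening at its end, in the units of the state.
- env.get_obs(): the state, without advancing time (a new reading comes with each control period).
- env.read_camera(name): name is "scene" or "top" or "wrist"; returns the picture (400x640x3 uint8, red, green, blue); there is no depth.
- env.camera_params(name): a dict with "fx", "fy", "cx", "cy" (pixels), "R" (3x3) and "t" (3): a world point X has camera coordinates R X + t. Camera axes: x right, y down, z forward; pixel columns grow to the right and rows downward; lengths in m; the calibration is good to about 2 mm. A picture is of the moment at which its call begins: read the wrist's pose just before it. camera_params takes no time and is no camera call; for the wrist camera it gives the pose at the moment of the call.
- env.sign_off(): hands the job in, once; it reports no verdict.
The state is a dict: "time_s": time; "qpos": joint angles; "joint_velocities": joint speeds; "effort": joint torques, N m; "tool_pos": TCP position; "tool_rot": TCP orientation; "force": force on the tool from outside, world axes, zero at the start; "wrist_torque": the same for the moment, N m; "grip_width": finger opening in m.
Only numpy, scipy, OpenCV 4.12 (cv2) and the standard library are available. Lean on these libraries where they do the work, as an engineer would, in place of code of your own. Each camera call takes 0.05 s, during which the arm holds its last target. There are 200 camera calls.

### The job

The platform under the little amplifier rocks. Press down on the corners of its grey plate with a fingertip, one after another, until you find the one that sinks; then press the shim flap beside that corner down flat and take your hand away. Leave the other three shims standing as they are, pick nothing up, do not press on the amplifier or force anything, and leave the things lying around where they are.

Things in the scene. Friction and masses are not known exactly. Their poses are not given: they have to be found in the camera images.
- stand: Low black steel base of a hi-fi platform, 214 x 214 x 23 mm, standing firmly on the table; origin at the centre of its underside on the table; x points away from the robot and y to the robot's left when it is square (it stands turned by up to 15 degrees either way). All the parts of the platform turn with it.
- plate: Square grey platform plate, 210 x 210 mm and 18 mm thick, top face 50 mm above the table, carried over the base with a black rubber apron under it; a small amplifier is bolted on its middle. Origin at its centre, 40 mm above the table (10 mm below its top); axes as the base's. Nothing to be seen tells which of its four corners rocks.
- amp: The small amplifier bolted on the middle of the plate, white metal case 100 (x) x 104 (y) mm, top 40 mm above the plate's top face, knobs on the side towards the robot stand out 12 mm more; origin at the centre of its underside. Not to be pressed.
- corner_near_left (a point): Point on the plate's top face at its near left corner, 19 mm in from both edges: the place to press the corner (near = towards the robot, left = the robot's left), 50 mm above the table. Three corners are solid (give 1 mm at most under 20 N). One, different each time, sinks about 6 mm, springily at about 1 N per mm, then stops hard, and comes back up when released.
- shim_near_left (a joint): The near left corner's shim flap, angle in rad: 0 to 0.08 = standing up at about 30 degrees as found, 0.55 = pressed flat on its ledge (0.48 and more counts as flat). It stays where it is left (about 3 N at its pad moves it). Under a solid corner the flap jams at about 0.25; flat, it makes its corner solid.
- pad_near_left (a point): Press point of the near left shim: a steel flap 36 mm wide, 46 mm long, 5 mm thick, outside the plate's left edge, sloping up away from it. Hinge line parallel to that edge, 7 mm outside it, 26 mm above the table. The point is on the upper face, 36 mm out from the hinge, mid-width; about 47 mm above the table as found, 29 mm when flat; it moves with the flap.
- corner_near_right (a point): Point on the plate's top face at its near right corner, 19 mm in from both edges: the place to press the corner (near = towards the robot, left = the robot's left), 50 mm above the table. Three corners are solid (give 1 mm at most under 20 N). One, different each time, sinks about 6 mm, springily at about 1 N per mm, then stops hard, and comes back up when released.
- shim_near_right (a joint): The near right corner's shim flap, angle in rad: 0 to 0.08 = standing up at about 30 degrees as found, 0.55 = pressed flat on its ledge (0.48 and more counts as flat). It stays where it is left (about 3 N at its pad moves it). Under a solid corner the flap jams at about 0.25; flat, it makes its corner solid.
- pad_near_right (a point): Press point of the near right shim: a steel flap 36 mm wide, 46 mm long, 5 mm thick, outside the plate's right edge, sloping up away from it. Hinge line parallel to that edge, 7 mm outside it, 26 mm above the table. The point is on the upper face, 36 mm out from the hinge, mid-width; about 47 mm above the table as found, 29 mm when flat; it moves with the flap.
- corner_far_left (a point): Point on the plate's top face at its far left corner, 19 mm in from both edges: the place to press the corner (near = towards the robot, left = the robot's left), 50 mm above the table. Three corners are solid (give 1 mm at most under 20 N). One, different each time, sinks about 6 mm, springily at about 1 N per mm, then stops hard, and comes back up when released.
- shim_far_left (a joint): The far left corner's shim flap, angle in rad: 0 to 0.08 = standing up at about 30 degrees as found, 0.55 = pressed flat on its ledge (0.48 and more counts as flat). It stays where it is left (about 3 N at its pad moves it). Under a solid corner the flap jams at about 0.25; flat, it makes its corner solid.
- pad_far_left (a point): Press point of the far left shim: a steel flap 36 mm wide, 46 mm long, 5 mm thick, outside the plate's left edge, sloping up away from it. Hinge line parallel to that edge, 7 mm outside it, 26 mm above the table. The point is on the upper face, 36 mm out from the hinge, mid-width; about 47 mm above the table as found, 29 mm when flat; it moves with the flap.
- corner_far_right (a point): Point on the plate's top face at its far right corner, 19 mm in from both edges: the place to press the corner (near = towards the robot, left = the robot's left), 50 mm above the table. Three corners are solid (give 1 mm at most under 20 N). One, different each time, sinks about 6 mm, springily at about 1 N per mm, then stops hard, and comes back up when released.
- shim_far_right (a joint): The far right corner's shim flap, angle in rad: 0 to 0.08 = standing up at about 30 degrees as found, 0.55 = pressed flat on its ledge (0.48 and more counts as flat). It stays where it is left (about 3 N at its pad moves it). Under a solid corner the flap jams at about 0.25; flat, it makes its corner solid.
- pad_far_right (a point): Press point of the far right shim: a steel flap 36 mm wide, 46 mm long, 5 mm thick, outside the plate's right edge, sloping up away from it. Hinge line parallel to that edge, 7 mm outside it, 26 mm above the table. The point is on the upper face, 36 mm out from the hinge, mid-width; about 47 mm above the table as found, 29 mm when flat; it moves with the flap.
- mug: White mug, 80 mm wide, 92 mm tall, origin at the centre of its underside. Not part of the work.
- jar: Glass jar with a steel lid, 60 mm wide, 75 mm tall, origin at the centre of its underside. Not part of the work.
- driver: Screwdriver with a black handle, 190 mm long, lying on the table. Not part of the work.
- drive: Grey drive case, 105 x 150 x 30 mm, origin at the centre of its underside. Not part of the work.

How it is judged (in metres and radians):
On the way, in this order (a step that is already met when the one before it is completed fails the run):
1. with all four shims still up, the rocking corner of the plate was pressed down by a finger until it sank (3.5 mm or more) (contact force between the fingers and plate above 1.5 N and height (world z) of any of corner_near_left, corner_near_right, corner_far_left, corner_far_right below 0.0465 m and value of joint each of shim_near_left, shim_near_right, shim_far_left, shim_far_right below 0.15 rad), for 0.05 s.
2. that corner's shim is flat and the other three still stand (((value of joint shim_near_left above 0.48 rad and value of joint each of shim_near_right, shim_far_left, shim_far_right below 0.15 rad) or (value of joint shim_near_right above 0.48 rad and value of joint each of shim_near_left, shim_far_left, shim_far_right below 0.15 rad) or (value of joint shim_far_left above 0.48 rad and value of joint each of shim_near_left, shim_near_right, shim_far_right below 0.15 rad) or (value of joint shim_far_right above 0.48 rad and value of joint each of shim_near_left, shim_near_right, shim_far_left below 0.15 rad))), for 0.2 s.
At the end, for the whole second after the job is handed in: One shim, the one at the corner that sank, is flat (0.48 rad or more), the other three still stand (under 0.15 rad), the plate is level again (every corner within 2.5 mm of its height) and the mug, jar, screwdriver and drive case are within 20 mm of where they were (((value of joint shim_near_left above 0.48 rad and value of joint each of shim_near_right, shim_far_left, shim_far_right below 0.15 rad) or (value of joint shim_near_right above 0.48 rad and value of joint each of shim_near_left, shim_far_left, shim_far_right below 0.15 rad) or (value of joint shim_far_left above 0.48 rad and value of joint each of shim_near_left, shim_near_right, shim_far_right below 0.15 rad) or (value of joint shim_far_right above 0.48 rad and value of joint each of shim_near_left, shim_near_right, shim_far_left below 0.15 rad)) and height (world z) of each of corner_near_left, corner_near_right, corner_far_left, corner_far_right above 0.0475 m and distance of each of mug, jar, driver, drive from where it was at the start of the episode below 0.02 m); the robot touches nothing.
It fails at once if the amplifier was pressed or bumped (over 3 N) (contact force between any of the fingers, the arm and amp above 3 N).
It fails at once if the plate or a shim was forced (over 60 N) (contact force between the fingers and stand above 60 N).
It fails at once if a thing lying around was pushed or carried over 20 mm, or lifted (distance of any of mug, jar, driver, drive from where it was at the start of the episode above 0.02 m).
It also fails if it takes over 48 s, if anything falls off the work surface, if the arm or the gripper's body presses on something with over 40 N, if the wrist force passes 120 N, or if a joint passes its speed limit or range.

## Working session

There is one attempt and no reset: what is moved stays moved. The work goes in short steps, Python scripts to look and compute and a tool call to move; the robot and the scene stay as the last step left them, time stands still between calls to the robot, and variables do not carry over. Pictures are saved under pics/ and viewed, about 8 in all and at most 12, crops included, and the job is handed in when it is done.

Besides the shell and the picture viewer there is one more tool, called after "Call:" as name(argument=value, ...), one argument or row to a line, values as JSON. carry_out: Moves the arm, as the interface text tells. Its arguments: {"type":"object","properties":{"plan":{"type":"array","items":{"type":"object","properties":{"grip":{"type":"number"},"dp":{"type":"array","items":{"type":"number"}},"rotation":{"type":"array","items":{"type":"number"}}}}},"force":{"type":"number"}},"required":["plan"]}

```bash
mkdir -p pics; python3 - <<'E'
from cell import env
import cv2
o=env.get_obs(); print({k:o[k] for k in('time_s','tool_pos','tool_rot','force','grip_width')})
for n in('top','scene'):
    cv2.imwrite(f'pics/{n}0.png',env.read_camera(n)[:,:,::-1])
    print(n,env.camera_params(n))
E
```

```text
{'time_s': 0.0, 'tool_pos': array([ 0.24072016, -0.60310358,  0.18593964]), 'tool_rot': array([ 1.79994594e+02,  1.11074492e-01, -6.82343857e+01]), 'force': array([0.11463969, 0.15013545, 0.7857348 ]), 'grip_width': 0.08668002045302432}
top {'fx': 368.0880440619555, 'fy': 368.0880440619555, 'cx': 318.2803578720366, 'cy': 202.96835402684474, 'R': array([[ 1.26994826e-04, -9.99674167e-01,  2.55253617e-02],
       [-9.87497333e-01, -4.14907347e-03, -1.57581097e-01],
       [ 1.57635659e-01, -2.51862147e-02, -9.87176101e-01]]), 't': array([-0.03667316,  0.52532541,  1.07478898])}
scene {'fx': 483.09514522286486, 'fy': 483.09514522286486, 'cx': 318.67300455337926, 'cy': 198.76184810337503, 'R': array([[-0.55590784,  0.83122191, -0.00605045],
       [ 0.68811636,  0.45609336, -0.56433564],
       [-0.46632858, -0.31788202, -0.82552328]]), 't': array([ 0.29179758, -0.31958898,  1.75347154])}
```

View pics/top0.png

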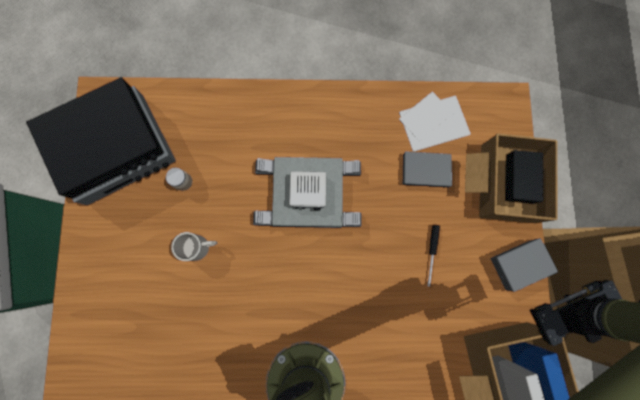

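View pics/scene0.png

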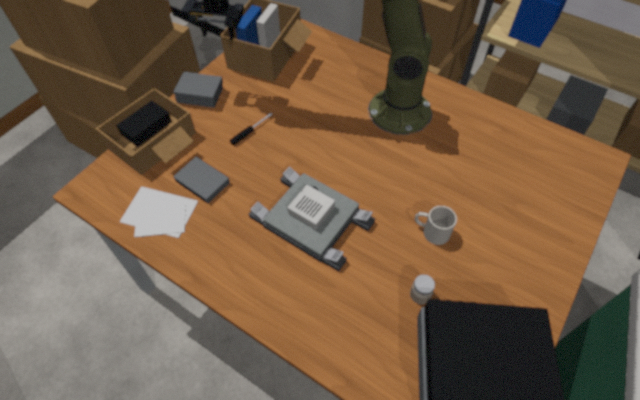

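The top view shows the platform at about px (308,190), nearly square. The driver and drive are to its right, and the mug and jar to its left. I'll take a closer crop for the corners.

```bash
cat > h.py <<'E'
import numpy as np, cv2
from cell import env
def ray(n,u,v,z,P=None):
    P=P or env.camera_params(n); R,t=P['R'],P['t']
    c=-R.T@t; d=R.T@np.array([(u-P['cx'])/P['fx'],(v-P['cy'])/P['fy'],1])
    return c+d*(z-c[2])/d[2]
def proj(n,X,P=None):
    P=P or env.camera_params(n); c=P['R']@np.asarray(X)+P['t']
    return np.array([P['fx']*c[0]/c[2]+P['cx'],P['fy']*c[1]/c[2]+P['cy']])
E
python3 - <<'E'
import cv2
im=cv2.imread('pics/top0.png')[145:240,245:370]
cv2.imwrite('pics/crop0.png',cv2.resize(im,None,fx=6,fy=6,interpolation=cv2.INTER_CUBIC))
E
```

```text
(no output)
```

View pics/crop0.png

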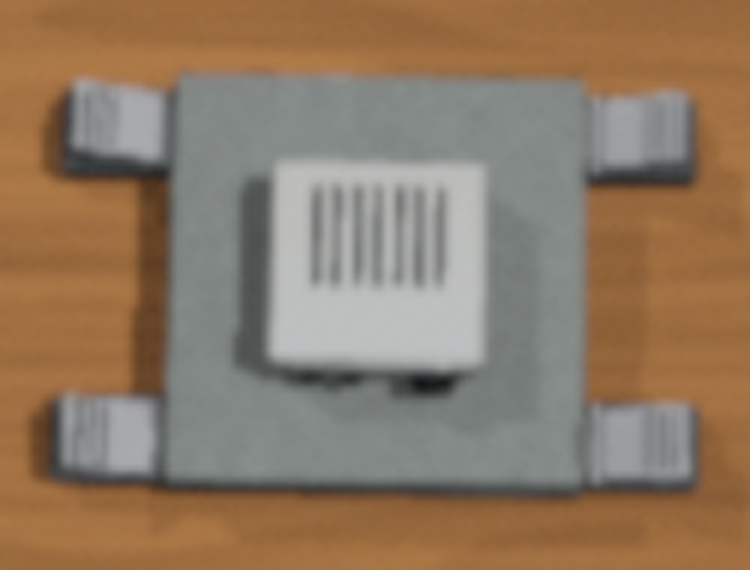

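Crop: the plate top corners are at crop px TL(180,74), TR(583,80), BR(580,485), BL(166,480). The flap centres are around (115,125), (640,132), (105,435) and (640,443).

```bash
cat >> h.py <<'E'
def model():
    C={k:ray('top',244.6+x/6,144.6+y/6,.05)[:2] for k,(x,y) in dict(FL=(180,74),FR=(583,80),NR=(580,485),NL=(166,480)).items()}
    return C
E
python3 - <<'E'
from h import *
C=model(); print(C)
for a,b in('FL','FR'),('FR','NR'),('NR','NL'),('NL','FL'): print(a,b,np.linalg.norm(C[a]-C[b]))
c=sum(C.values())/4
ux=(C['FL']+C['FR']-C['NL']-C['NR'])/2; uy=(C['FL']+C['NL']-C['FR']-C['NR'])/2
th=(np.arctan2(ux[1],ux[0])+np.arctan2(-uy[0],uy[1]))/2
print(c,np.degrees(th),np.degrees(np.arctan2(ux[1],ux[0])),np.degrees(np.arctan2(-uy[0],uy[1])))
R=np.array([[np.cos(th),-np.sin(th)],[np.sin(th),np.cos(th)]])
for k,(x,y) in dict(FL=(115,125),FR=(640,132),NR=(640,443),NL=(105,435)).items():
    p=ray('top',244.6+x/6,144.6+y/6,.043)[:2]; print('flap',k,R.T@(p-c))
for k,(sx,sy) in dict(FL=(1,1),FR=(1,-1),NR=(-1,-1),NL=(-1,1)).items():
    print(k,'corner',c+R@[.086*sx,.086*sy])
o=env.get_obs(); P=env.camera_params('wrist'); print(P, -P['R'].T@P['t'])
E
```

```text
{'FL': array([0.66644359, 0.09857794]), 'FR': array([ 0.66481849, -0.10763618]), 'NR': array([ 0.45645004, -0.10406573]), 'NL': array([0.45839781, 0.10159382])}
FL FR 0.2062205211027401
FR NR 0.2083990372048713
NR NL 0.20566876799118514
NL FL 0.20806764349001658
[ 0.56152748 -0.00288254] -0.7015847494614001 -0.9061586982032941 -0.49701080071950615
flap FL [0.07807547 0.13576541]
flap FR [ 0.07952708 -0.13354912]
flap NR [-0.08149496 -0.1332609 ]
flap NL [-0.0815887   0.13506128]
FL corner [0.64857407 0.08205798]
FR corner [ 0.64646799 -0.08992913]
NR corner [ 0.47448089 -0.08782305]
NL corner [0.47658697 0.08416406]
{'fx': 287.4853410342435, 'fy': 287.4853410342435, 'cx': 319.86980849580664, 'cy': 204.37998745809176, 'R': array([[ 0.37185855, -0.92828569, -0.00262635],
       [-0.90014528, -0.36127438,  0.24335016],
       [-0.2268473 , -0.08812774, -0.96993495]]), 't': array([-0.64818727, -0.03003222,  0.39109418])} [ 0.30271928 -0.57808659  0.3849419 ]
```

The fitted sides are 206–208 mm (given: 210) and the flaps lie at ±80 mm, so the fit agrees with the sizes given. Next I swing over with the fingers shut.

Call:
carry_out(
  plan=[
    {"grip": 1,"dp": [0,-0.04,0],"rotation": [0,0,-4]},
    {"grip": 1,"dp": [0,-0.04,0],"rotation": [0,0,-4]},
    {"grip": 1,"dp": [0,-0.04,0],"rotation": [0,0,-4]},
    {"grip": 1,"dp": [0,-0.04,0],"rotation": [0,0,-4]},
    {"grip": 1,"dp": [0,-0.04,0],"rotation": [0,0,-4]},
    {"grip": 1,"dp": [0,-0.04,0],"rotation": [0,0,-4]},
    {"grip": 1,"dp": [0,-0.04,0],"rotation": [0,0,-4]},
    {"grip": 1,"dp": [0,-0.04,0],"rotation": [0,0,-4]},
  ],
)

```text
time_s: 0.77
tool_pos: [0.4911, -0.4225, 0.1781]
tool_rot: [179.6, 0.7, -36.4]
force: [-0.3, -0.5, 0.1]
grip_width: 0.0416
```

Call:
carry_out(
  plan=[
    {"grip": 1,"dp": [-0.0237,-0.029,0],"rotation": [0,0,-4.5]},
    {"grip": 1,"dp": [-0.0216,-0.031,0],"rotation": [0,0,-4.5]},
    {"grip": 1,"dp": [-0.0188,-0.0325,0],"rotation": [0,0,-4.5]},
    {"grip": 1,"dp": [-0.0165,-0.034,0],"rotation": [0,0,-4.5]},
    {"grip": 1,"dp": [-0.0135,-0.035,0],"rotation": [0,0,-4.5]},
    {"grip": 1,"dp": [-0.011,-0.036,0],"rotation": [0,0,-4.5]},
    {"grip": 1,"dp": [-0.008,-0.037,0],"rotation": [0,0,-4.5]},
    {"grip": 1,"dp": [-0.005,-0.037,0],"rotation": [0,0,-4.5]},
  ],
)

```text
time_s: 1.43
tool_pos: [0.4731, -0.1035, 0.1733]
tool_rot: [-179.5, 0.9, 1.9]
force: [0.6, 0.1, -0.9]
grip_width: 0.0007
```

Call:
carry_out(
  plan=[
    {"grip": 1,"dp": [0,0,0],"rotation": [0,0,0]},
  ],
)

```text
time_s: 1.52
tool_pos: [0.4727, -0.0945, 0.1734]
tool_rot: [-179.3, 0.9, 2.7]
force: [0.6, 0.4, -1.0]
grip_width: 0.0007
```

Call:
carry_out(
  plan=[
    {"grip": 1,"dp": [0.001,-0.005,0.025],"rotation": [0,0,3]},
    {"grip": 1,"dp": [0,0,0.025],"rotation": [0,0,0]},
    {"grip": 1,"dp": [0,0,0.025],"rotation": [0,0,0]},
    {"grip": 1,"dp": [0,0,0.02],"rotation": [0,0,0]},
    {"grip": 1,"dp": [0,0,0.005],"rotation": [0,0,0]},
    {"grip": 1,"dp": [0,0,0],"rotation": [0,0,0]},
  ],
)

```text
time_s: 2.02
tool_pos: [0.4722, -0.0848, 0.071]
tool_rot: [-179.6, 0.8, -0.0]
force: [0.4, -0.0, 0.1]
grip_width: 0.0009
```

Call:
carry_out(
  plan=[
    {"grip": 1,"dp": [0,0,0.01],"rotation": [0,0,0]},
    {"grip": 1,"dp": [0,0,0.007],"rotation": [0,0,0]},
    {"grip": 1,"dp": [0,0,0.001],"rotation": [0,0,0]},
  ],
)

```text
time_s: 2.27
tool_pos: [0.4734, -0.0856, 0.0536]
tool_rot: [-179.6, 0.7, -0.1]
force: [0.8, -0.7, 0.6]
grip_width: 0.0003
```

Call:
carry_out(
  plan=[
    {"grip": 1,"dp": [0,0,0.003],"rotation": [0,0,0]},
    {"grip": 1,"dp": [0,0,0.003],"rotation": [0,0,0]},
  ],
)

```text
time_s: 2.43
tool_pos: [0.4746, -0.0861, 0.0483]
tool_rot: [-179.7, 0.5, -0.1]
force: [-0.3, -0.4, 0.0]
grip_width: 0.0006
```

Call:
carry_out(
  plan=[
    {"grip": 1,"dp": [0,0,0.002],"rotation": [0,0,0]},
    {"grip": 1,"dp": [0,0,0.001],"rotation": [0,0,0]},
  ],
)

```text
time_s: 2.6
tool_pos: [0.4751, -0.0863, 0.0454]
tool_rot: [-179.7, 0.5, -0.1]
force: [0.4, 0.3, -0.4]
grip_width: 0.0007
```

Call:
carry_out(
  plan=[
    {"grip": 1,"dp": [0,0,0.002],"rotation": [0,0,0]},
    {"grip": 1,"dp": [0,0,0.001],"rotation": [0,0,0]},
  ],
)

```text
time_s: 2.77
tool_pos: [0.4755, -0.0864, 0.0426]
tool_rot: [-179.7, 0.4, -0.1]
force: [-0.3, 0.5, -0.1]
grip_width: 0.0003
```

The force is zero below the plate's nominal height, so I'll look before going further.

```bash
python3 - <<'E'
from h import *
im=env.read_camera('scene')[140:280,230:390,::-1]; w=env.read_camera('wrist')[:,:,::-1]
a=cv2.resize(im,None,fx=4,fy=4,interpolation=cv2.INTER_CUBIC)
cv2.imwrite('pics/s1.png',a); cv2.imwrite('pics/w1.png',w)
o=env.get_obs();print(o['tool_pos'],o['force'],proj('scene',o['tool_pos']))
E
```

```text
[ 0.47543832 -0.08639158  0.04265238] [ 0.08571364 -0.26116135  0.26228711] [304.54450907 181.04059271]
```

View pics/s1.png

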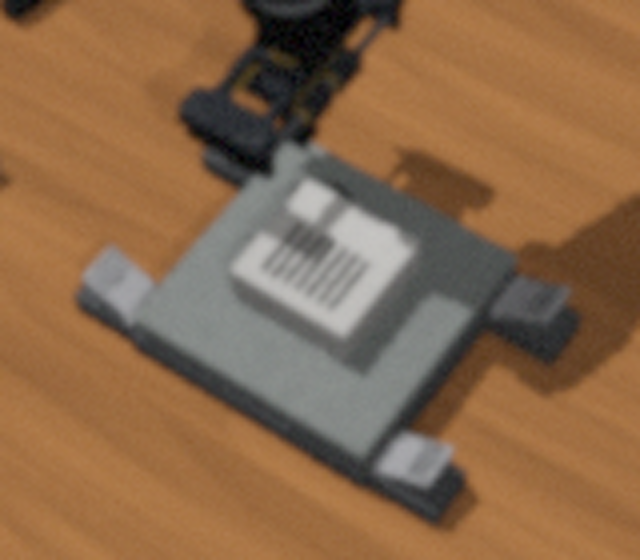

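View pics/w1.png

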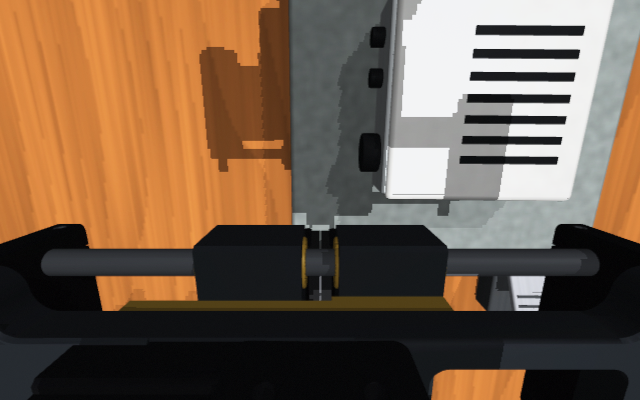

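```bash
python3 - <<'E'
from h import *
P=env.camera_params('wrist'); o=env.get_obs(); p=o['tool_pos']
print('cam',-P['R'].T@P['t'],'tcp px',proj('wrist',p,P))
for k,(x,y) in model().items(): print(k,proj('wrist',[x,y,.05],P),proj('scene',[x,y,.05]))
for z in(.04,.05,.06):
  print(z,'near edge pt (292,150)',ray('wrist',292,150,z,P),'(292,20)',ray('wrist',292,20,z,P))
for z in(.09,): print('amp corners',ray('wrist',385,197,z,P),ray('wrist',573,200,z,P))
E
```

```text
cam [ 0.47737333 -0.02031593  0.24184583] tcp px [319.29058056 227.46713344]
FL [669.02828025 -91.06604953] [319.71459194 253.67845007]
FR [583.86205598 259.26027725] [262.32071549 219.13468483]
NR [292.79382182 254.11118233] [303.3043237  173.17027816]
NL [287.46520029 -95.1057339 ] [358.58070115 203.36220391]
0.04 near edge pt (292,150) [ 0.45664217 -0.03104768  0.04      ] (292,20) [0.4585878  0.04891574 0.04      ]
0.05 near edge pt (292,150) [ 0.45766925 -0.030516    0.05      ] (292,20) [0.45951849 0.04548581 0.05      ]
0.06 near edge pt (292,150) [ 0.45869633 -0.02998432  0.06      ] (292,20) [0.46044917 0.04205588 0.06      ]
amp corners [ 0.51138075 -0.05338316  0.09      ] [ 0.61250143 -0.05500419  0.09      ]
```

```bash
cat > s.py <<'E'
from cell import env
import numpy as np
o=env.get_obs(); np.set_printoptions(precision=3,suppress=True)
for k in('time_s','tool_pos','force','wrist_torque','effort'): print(k,o[k])
E
python3 s.py
```

```text
time_s 2.8667
tool_pos [ 0.475 -0.086  0.043]
force [ 0.086 -0.261  0.262]
wrist_torque [-0.026 -0.106 -0.019]
effort [  0.    -30.576  -2.046 -27.157  -0.062   0.053  -0.008]
```

Call:
carry_out(
  plan=[
    {"grip": 1,"dp": [0,0,0.001],"rotation": [0,0,0]},
    {"grip": 1,"dp": [0,0,0.001],"rotation": [0,0,0]},
    {"grip": 1,"dp": [0,0,0],"rotation": [0,0,0]},
  ],
)

```text
time_s: 3.12
tool_pos: [0.4757, -0.0864, 0.0407]
tool_rot: [-179.7, 0.4, -0.1]
force: [-0.4, 0.5, -0.4]
grip_width: 0.0005
```

```bash
python3 s.py
```

```text
time_s 3.1167
tool_pos [ 0.476 -0.086  0.041]
force [-0.36   0.532 -0.377]
wrist_torque [ 0.002 -0.105  0.01 ]
effort [ -0.012 -30.752  -2.105 -27.174  -0.066   0.049  -0.006]
```

Call:
carry_out(
  plan=[
    {"grip": 1,"dp": [0,0,0.001],"rotation": [0,0,0]},
    {"grip": 1,"dp": [0,0,0.001],"rotation": [0,0,0]},
  ],
)

```text
time_s: 3.28
tool_pos: [0.4758, -0.0864, 0.0388]
tool_rot: [-179.7, 0.4, -0.1]
force: [-0.1, -0.1, -0.1]
grip_width: 0.0005
```

Call:
carry_out(
  plan=[
    {"grip": 1,"dp": [0,0,0.001],"rotation": [0,0,0]},
    {"grip": 1,"dp": [0,0,0.001],"rotation": [0,0,0]},
  ],
)

```text
time_s: 3.45
tool_pos: [0.4759, -0.0864, 0.0366]
tool_rot: [-179.7, 0.4, -0.1]
force: [0.9, 0.1, 0.4]
grip_width: 0.0005
```

```bash
python3 - <<'E'
from h import *
a=env.read_camera('scene')[140:280,230:390,::-1]; w=env.read_camera('wrist')[150:250,240:400,::-1]
cv2.imwrite('pics/s2.png',np.vstack([cv2.resize(a[:60],None,fx=4,fy=4),cv2.resize(w[30:],None,fx=4,fy=4)]))
E
python3 s.py
```

```text
time_s 3.55
tool_pos [ 0.476 -0.086  0.036]
force [ 0.34  -0.48  -0.621]
wrist_torque [-0.05  -0.105  0.021]
effort [ -0.01  -30.893  -2.178 -26.986  -0.064   0.047  -0.008]
```

View pics/s2.png

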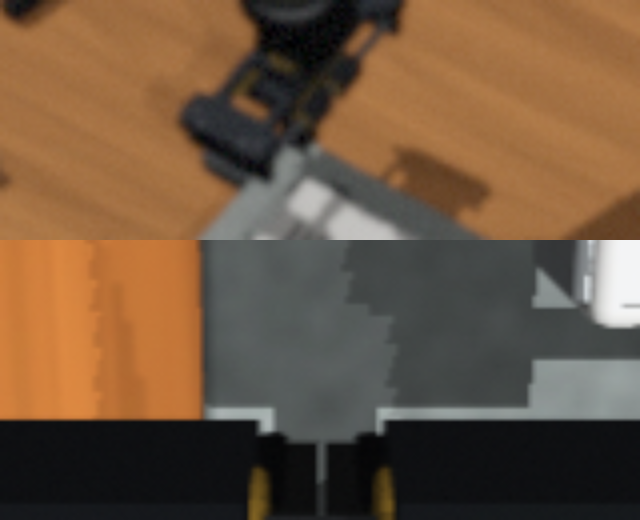

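```bash
python3 - <<'E'
from h import *
P=env.camera_params('wrist'); p=env.get_obs()['tool_pos']
print(-P['R'].T@P['t'],p)
for z in(.03,.04,.05,.055,.06,.065,.07): print(z,ray('wrist',319,230,z,P),proj('wrist',[p[0],p[1]+.0095,z],P),proj('wrist',[p[0],p[1],z],P))
E
```

```text
[ 0.47748655 -0.02026064  0.23569601] [ 0.47565292 -0.08638109  0.0364868 ]
0.03 [ 0.47540177 -0.09055883  0.03      ] [319.30325995 212.4843971 ] [319.32432069 224.7064007 ]
0.04 [ 0.47550312 -0.08714125  0.04      ] [319.18382865 216.23396996] [319.20719581 228.99149351]
0.05 [ 0.47560447 -0.08372368  0.05      ] [319.05242969 220.35927025] [319.07846977 233.70102285]
0.055 [ 0.47565515 -0.08201489  0.055     ] [318.98166576 222.58092005] [319.00920399 236.23515794]
0.06 [ 0.47570582 -0.0803061   0.06      ] [318.90716935 224.91975163] [318.9363291  238.90133484]
0.065 [ 0.4757565  -0.07859731  0.065     ] [318.82863717 227.38528731] [318.85955548 241.71014972]
0.07 [ 0.47580718 -0.07688852  0.07      ] [318.74573213 229.98810987] [318.77856165 244.67336368]
```

The wrist view shows the finger's shadow still closing on the tip, so there is no contact yet. The real tip seems to sit higher than the reported TCP. I'll keep going down in small steps and watch the force.

Call:
carry_out(
  plan=[
    {"grip": 1,"dp": [0,0,0.001],"rotation": [0,0,0]},
    {"grip": 1,"dp": [0,0,0.001],"rotation": [0,0,0]},
  ],
)

```text
time_s: 3.72
tool_pos: [0.4758, -0.0864, 0.0345]
tool_rot: [-179.7, 0.4, -0.1]
force: [0.1, 0.7, -1.1]
grip_width: 0.0004
```

Call:
carry_out(
  plan=[
    {"grip": 1,"dp": [0,0,0.001],"rotation": [0,0,0]},
    {"grip": 1,"dp": [0,0,0.001],"rotation": [0,0,0]},
  ],
)

```text
time_s: 3.88
tool_pos: [0.4758, -0.0864, 0.0323]
tool_rot: [-179.7, 0.4, -0.1]
force: [-0.2, 0.1, -0.6]
grip_width: 0.0007
```

Call:
carry_out(
  plan=[
    {"grip": 1,"dp": [0,0,0.001],"rotation": [0,0,0]},
    {"grip": 1,"dp": [0,0,0.001],"rotation": [0,0,0]},
  ],
)

```text
time_s: 4.05
tool_pos: [0.4758, -0.0864, 0.0301]
tool_rot: [-179.7, 0.4, -0.1]
force: [-0.5, -0.8, -0.8]
grip_width: 0.0003
```

```bash
python3 - <<'E'
from h import *
a=env.read_camera('scene')[140:200,250:330,::-1]; w=env.read_camera('wrist')[:,:,::-1]
cv2.imwrite('pics/w3.png',w); d=w[180:310,180:460]
cv2.imwrite('pics/s3.png',np.vstack([cv2.resize(a,(560,420),interpolation=cv2.INTER_CUBIC)[:330],cv2.resize(d,(560,260))]))
E
```

```text
(no output)
```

View pics/s3.png

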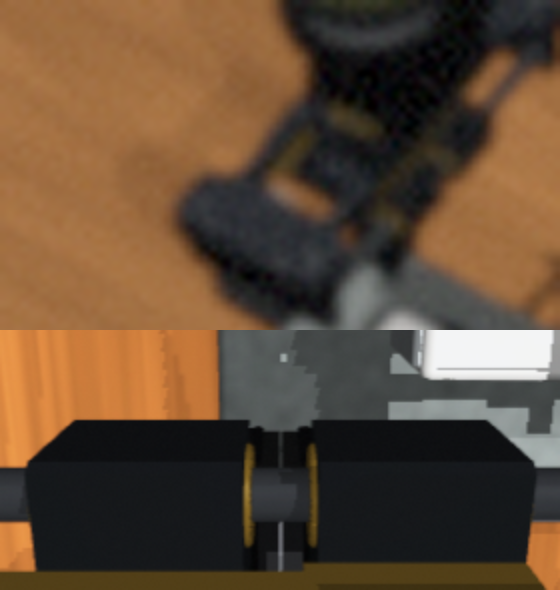

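I'll brighten the finger region of the wrist image to see where the tip really is.

```bash
python3 - <<'E'
import cv2,numpy as np
w=cv2.imread('pics/w3.png')[160:320,220:420].astype(float)/255
g=(255*np.clip(w,0,1)**.4).astype('uint8')
cv2.imwrite('pics/g3.png',cv2.resize(g,None,fx=3.7,fy=3.7,interpolation=cv2.INTER_NEAREST))
E
```

```text
(no output)
```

View pics/g3.png

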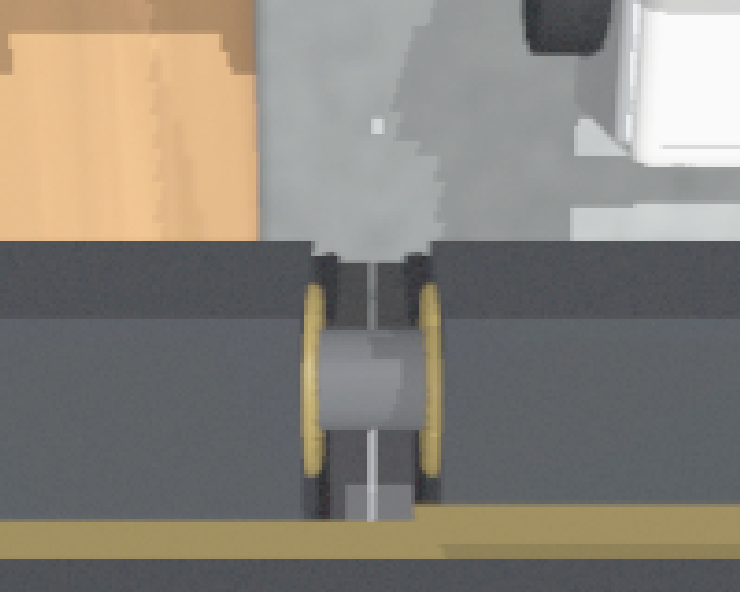

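```bash
python3 - <<'E'
from h import *
P=env.camera_params('wrist'); p=env.get_obs()['tool_pos']; c=-P['R'].T@P['t']; print(c,p)
for row in(225,231,246,300,311):
  d=P['R'].T@np.array([0,(row-P['cy'])/P['fy'],1])
  print(row,[(h,round(float(c[2]+d[2]*(p[1]+h-c[1])/d[1]),4)) for h in(0,.005,.0095,.0135,.02,.0375)])
for z in(.03,.04,.05,.06,.07): print(z,proj('scene',[p[0],p[1],z]))
E
```

```text
[ 0.47745758 -0.02023705  0.22918062] [ 0.47561407 -0.08635437  0.02997646]
225 [(0, 0.0242), (0.005, 0.0397), (0.0095, 0.0536), (0.0135, 0.066), (0.02, 0.0862), (0.0375, 0.1405)]
231 [(0, 0.0379), (0.005, 0.0523), (0.0095, 0.0653), (0.0135, 0.0769), (0.02, 0.0957), (0.0375, 0.1464)]
246 [(0, 0.0656), (0.005, 0.078), (0.0095, 0.0891), (0.0135, 0.099), (0.02, 0.1151), (0.0375, 0.1584)]
300 [(0, 0.1241), (0.005, 0.132), (0.0095, 0.1392), (0.0135, 0.1455), (0.02, 0.1559), (0.0375, 0.1837)]
311 [(0, 0.1316), (0.005, 0.139), (0.0095, 0.1456), (0.0135, 0.1515), (0.02, 0.1611), (0.0375, 0.1869)]
0.03 [304.64290001 183.45165335]
0.04 [304.54785356 181.58241079]
0.05 [304.45177325 179.69283552]
0.06 [304.3546421  177.78259398]
0.07 [304.25644279 175.85134526]
```

Camera geometry puts the real tip well above the reported TCP: scene and wrist views agree on roughly 20–35 mm. The gripper body clears the amplifier, so I continue down carefully.

Call:
carry_out(
  plan=[
    {"grip": 1,"dp": [0,0,0.001],"rotation": [0,0,0]},
    {"grip": 1,"dp": [0,0,0.001],"rotation": [0,0,0]},
    {"grip": 1,"dp": [0,0,0.001],"rotation": [0,0,0]},
  ],
)

```text
time_s: 4.4
tool_pos: [0.4759, -0.0864, 0.027]
tool_rot: [-179.7, 0.4, -0.1]
force: [-0.9, 0.2, 0.5]
grip_width: 0.0007
```

Call:
carry_out(
  plan=[
    {"grip": 1,"dp": [0,0,0.001],"rotation": [0,0,0]},
    {"grip": 1,"dp": [0,0,0.001],"rotation": [0,0,0]},
    {"grip": 1,"dp": [0,0,0.001],"rotation": [0,0,0]},
  ],
)

```text
time_s: 4.65
tool_pos: [0.4758, -0.0864, 0.0236]
tool_rot: [-179.7, 0.4, -0.1]
force: [0.4, 0.5, -0.8]
grip_width: 0.0002
```

Call:
carry_out(
  plan=[
    {"grip": 1,"dp": [0,0,0.001],"rotation": [0,0,0]},
    {"grip": 1,"dp": [0,0,0.001],"rotation": [0,0,0]},
  ],
)

```text
time_s: 4.82
tool_pos: [0.4758, -0.0864, 0.0214]
tool_rot: [-179.7, 0.4, -0.1]
force: [-0.1, -0.6, 0.6]
grip_width: 0.0006
```

Call:
carry_out(
  plan=[
    {"grip": 1,"dp": [0,0,0.001],"rotation": [0,0,0]},
    {"grip": 1,"dp": [0,0,0.001],"rotation": [0,0,0]},
  ],
)

```text
time_s: 4.98
tool_pos: [0.4758, -0.0864, 0.0192]
tool_rot: [-179.7, 0.4, -0.1]
force: [-0.7, -0.7, -0.3]
grip_width: 0.0006
```

Call:
carry_out(
  plan=[
    {"grip": 1,"dp": [0,0,0.001],"rotation": [0,0,0]},
    {"grip": 1,"dp": [0,0,0.001],"rotation": [0,0,0]},
  ],
)

```text
time_s: 5.15
tool_pos: [0.4758, -0.0863, 0.0169]
tool_rot: [-179.7, 0.4, -0.1]
force: [0.5, -0.3, 0.4]
grip_width: 0.0003
```

Call:
carry_out(
  plan=[
    {"grip": 1,"dp": [0,0,0.001],"rotation": [0,0,0]},
    {"grip": 1,"dp": [0,0,0.001],"rotation": [0,0,0]},
  ],
)

```text
time_s: 5.32
tool_pos: [0.4758, -0.0864, 0.0147]
tool_rot: [-179.7, 0.4, -0.1]
force: [-0.4, 0.2, 5.3]
grip_width: 0.0003
```

Contact: 5.3 N at a reported z of 0.0147, so the offset is about 34 mm. I press a little more to tell solid from sprung.

Call:
carry_out(
  plan=[
    {"grip": 1,"dp": [0,0,0.001],"rotation": [0,0,0]},
    {"grip": 1,"dp": [0,0,0],"rotation": [0,0,0]},
  ],
)

```text
time_s: 5.48
tool_pos: [0.4761, -0.0865, 0.0151]
tool_rot: [-179.8, 0.4, -0.1]
force: [1.1, -0.4, 0.1]
grip_width: 0.0005
```

Call:
carry_out(
  plan=[
    {"grip": 1,"dp": [0,0,0.002],"rotation": [0,0,0]},
    {"grip": 1,"dp": [0,0,0],"rotation": [0,0,0]},
  ],
)

```text
time_s: 5.65
tool_pos: [0.4769, -0.0867, 0.0152]
tool_rot: [-179.8, 0.3, -0.1]
force: [-0.3, -0.8, -0.3]
grip_width: 0.0004
```

Call:
carry_out(
  plan=[
    {"grip": 1,"dp": [0,0,0.002],"rotation": [0,0,0]},
    {"grip": 1,"dp": [0,0,0.003],"rotation": [0,0,0]},
  ],
)

```text
time_s: 5.82
tool_pos: [0.4775, -0.087, 0.0144]
tool_rot: [-180.0, 0.4, -0.2]
force: [-15.5, 2.7, 42.2]
grip_width: 0.0
```

Call:
carry_out(
  plan=[
    {"grip": 1,"dp": [0,0,0.003],"rotation": [0,0,0]},
    {"grip": 1,"dp": [0,0,0.003],"rotation": [0,0,0]},
  ],
)

```text
time_s: 5.98
tool_pos: [0.4773, -0.0871, 0.0145]
tool_rot: [179.9, 0.6, -0.2]
force: [-10.5, 1.8, 27.6]
grip_width: 0.0009
```

The near-right corner is solid (z stays at 0.0145 under 27–42 N). On to far right.

Call:
carry_out(
  plan=[
    {"grip": 1,"dp": [0,0,-0.02],"rotation": [0,0,0]},
    {"grip": 1,"dp": [0,0,-0.03],"rotation": [0,0,0]},
    {"grip": 1,"dp": [0.034,0,0],"rotation": [0,0,0]},
    {"grip": 1,"dp": [0.034,0,0],"rotation": [0,0,0]},
    {"grip": 1,"dp": [0.034,0,0],"rotation": [0,0,0]},
    {"grip": 1,"dp": [0.034,0,0],"rotation": [0,0,0]},
    {"grip": 1,"dp": [0.025,0,0],"rotation": [0,0,0]},
    {"grip": 1,"dp": [0,0,0],"rotation": [0,0,0]},
  ],
)

```text
time_s: 6.65
tool_pos: [0.6452, -0.0912, 0.0675]
tool_rot: [179.4, 0.2, -0.5]
force: [-0.6, -0.0, -0.8]
grip_width: 0.0006
```

Call:
carry_out(
  plan=[
    {"grip": 1,"dp": [0.001,-0.001,0.015],"rotation": [0,0,0]},
    {"grip": 1,"dp": [0,0,0.015],"rotation": [0,0,0]},
    {"grip": 1,"dp": [0,0,0.006],"rotation": [0,0,0]},
    {"grip": 1,"dp": [0,0,0],"rotation": [0,0,0]},
  ],
)

```text
time_s: 6.98
tool_pos: [0.6462, -0.0896, 0.0275]
tool_rot: [179.5, 0.3, -0.4]
force: [-0.1, -0.3, 0.7]
grip_width: 0.0006
```

Call:
carry_out(
  plan=[
    {"grip": 1,"dp": [0,0,0.002],"rotation": [0,0,0]},
    {"grip": 1,"dp": [0,0,0.002],"rotation": [0,0,0]},
    {"grip": 1,"dp": [0,0,0.002],"rotation": [0,0,0]},
    {"grip": 1,"dp": [0,0,0.002],"rotation": [0,0,0]},
  ],
)

```text
time_s: 7.32
tool_pos: [0.6453, -0.0902, 0.0202]
tool_rot: [179.4, 0.3, -0.4]
force: [-0.4, 0.2, 0.3]
grip_width: 0.0006
```

Call:
carry_out(
  plan=[
    {"grip": 1,"dp": [0,0,0.001],"rotation": [0,0,0]},
    {"grip": 1,"dp": [0,0,0.001],"rotation": [0,0,0]},
    {"grip": 1,"dp": [0,0,0.001],"rotation": [0,0,0]},
  ],
)

```text
time_s: 7.57
tool_pos: [0.6458, -0.0906, 0.0182]
tool_rot: [179.4, 0.2, -0.5]
force: [0.5, -0.3, -0.1]
grip_width: 0.0003
```

Call:
carry_out(
  plan=[
    {"grip": 1,"dp": [0,0,0.0015],"rotation": [0,0,0]},
    {"grip": 1,"dp": [0,0,0.0015],"rotation": [0,0,0]},
    {"grip": 1,"dp": [0,0,0.0015],"rotation": [0,0,0]},
  ],
)

```text
time_s: 7.82
tool_pos: [0.6464, -0.0908, 0.0141]
tool_rot: [179.4, 0.1, -0.5]
force: [0.1, 0.3, 0.9]
grip_width: 0.0005
```

Call:
carry_out(
  plan=[
    {"grip": 1,"dp": [0,0,0.0015],"rotation": [0,0,0]},
    {"grip": 1,"dp": [0,0,0.0015],"rotation": [0,0,0]},
    {"grip": 1,"dp": [0,0,0.0015],"rotation": [0,0,0]},
  ],
)

```text
time_s: 8.07
tool_pos: [0.6468, -0.0909, 0.0108]
tool_rot: [179.3, 0.1, -0.5]
force: [-2.1, 0.1, 7.4]
grip_width: 0.0006
```

Call:
carry_out(
  plan=[
    {"grip": 1,"dp": [0,0,0.0015],"rotation": [0,0,0]},
    {"grip": 1,"dp": [0,0,0.0015],"rotation": [0,0,0]},
    {"grip": 1,"dp": [0,0,0.0015],"rotation": [0,0,0]},
  ],
)

```text
time_s: 8.32
tool_pos: [0.6469, -0.091, 0.0094]
tool_rot: [179.3, 0.1, -0.5]
force: [-3.5, 0.5, 8.4]
grip_width: 0.0004
```

Call:
carry_out(
  plan=[
    {"grip": 1,"dp": [0,0,0.0015],"rotation": [0,0,0]},
    {"grip": 1,"dp": [0,0,0.002],"rotation": [0,0,0]},
  ],
)

```text
time_s: 8.48
tool_pos: [0.647, -0.091, 0.0088]
tool_rot: [179.2, 0.1, -0.5]
force: [-3.4, 0.2, 11.7]
grip_width: 0.0005
```

Call:
carry_out(
  plan=[
    {"grip": 1,"dp": [0,0,0.002],"rotation": [0,0,0]},
    {"grip": 1,"dp": [0,0,0.002],"rotation": [0,0,0]},
    {"grip": 1,"dp": [0,0,0.002],"rotation": [0,0,0]},
  ],
)

```text
time_s: 8.73
tool_pos: [0.647, -0.0912, 0.0086]
tool_rot: [179.1, 0.1, -0.5]
force: [-4.9, 1.2, 12.1]
grip_width: 0.0002
```

Call:
carry_out(
  plan=[
    {"grip": 1,"dp": [0,0,0.002],"rotation": [0,0,0]},
    {"grip": 1,"dp": [0,0,0.0025],"rotation": [0,0,0]},
  ],
)

```text
time_s: 8.9
tool_pos: [0.647, -0.0912, 0.0083]
tool_rot: [179.0, 0.1, -0.5]
force: [-5.2, -0.1, 14.7]
grip_width: 0.0005
```

It stopped at about 0.0085. I back off in small steps to see whether the force fades over several mm (spring) or drops at once.

Call:
carry_out(
  plan=[
    {"grip": 1,"dp": [0,0,0],"rotation": [0,0,0]},
    {"grip": 1,"dp": [0,0,0],"rotation": [0,0,0]},
  ],
)

```text
time_s: 9.07
tool_pos: [0.6468, -0.091, 0.0111]
tool_rot: [178.9, 0.2, -0.5]
force: [-2.6, 0.1, 4.7]
grip_width: 0.0005
```

Call:
carry_out(
  plan=[
    {"grip": 1,"dp": [0,0,-0.001],"rotation": [0,0,0]},
  ],
)

```text
time_s: 9.15
tool_pos: [0.6466, -0.091, 0.0126]
tool_rot: [178.9, 0.2, -0.5]
force: [-2.0, -0.5, 1.8]
grip_width: 0.0001
```

Call:
carry_out(
  plan=[
    {"grip": 1,"dp": [0,0,-0.001],"rotation": [0,0,0]},
  ],
)

```text
time_s: 9.23
tool_pos: [0.6465, -0.091, 0.0138]
tool_rot: [178.9, 0.2, -0.5]
force: [-0.7, 0.3, 0.8]
grip_width: 0.0004
```

Call:
carry_out(
  plan=[
    {"grip": 1,"dp": [0,0,0.0],"rotation": [0,0,0]},
  ],
)

```text
time_s: 9.32
tool_pos: [0.6466, -0.0911, 0.0138]
tool_rot: [178.9, 0.2, -0.5]
force: [-0.2, 0.1, 1.2]
grip_width: 0.0003
```

The force fades at about 1 N/mm (4.7 N at 0.0111, 1.8 N at 0.0126, about 1 N at 0.0138), and the corner sank about 6.5 mm. Far right is the rocking corner. Next is its shim pad, at about (0.640, -0.148).

Call:
carry_out(
  plan=[
    {"grip": 1,"dp": [0,0,-0.02],"rotation": [0,0,0]},
    {"grip": 1,"dp": [0,0,-0.02],"rotation": [0,0,0]},
    {"grip": 1,"dp": [-0.003,0.02,0],"rotation": [1,0,0]},
    {"grip": 1,"dp": [-0.003,0.02,0],"rotation": [0,0,0]},
    {"grip": 1,"dp": [0,0.016,0],"rotation": [0,0,0]},
    {"grip": 1,"dp": [0,0,0],"rotation": [0,0,0]},
  ],
)

```text
time_s: 9.82
tool_pos: [0.6405, -0.1451, 0.0525]
tool_rot: [-179.9, 0.2, -0.2]
force: [-0.3, -1.3, -0.4]
grip_width: 0.0006
```

```bash
python3 - <<'E'
from h import *
P=env.camera_params('wrist'); w=env.read_camera('wrist')[:,:,::-1]; p=env.get_obs()['tool_pos']; print(p,P['R'],proj('wrist',p,P))
g=(255*(w/255.)**.6).astype('uint8'); cv2.imwrite('pics/w4.png',g)
E
```

```text
[ 0.64055004 -0.14249913  0.05239208] [[ 0.99999378 -0.00213912 -0.00280549]
 [-0.00139826 -0.97039793  0.24150755]
 [-0.00323905 -0.24150213 -0.97039488]] [319.29747505 223.97617901]
```

View pics/w4.png

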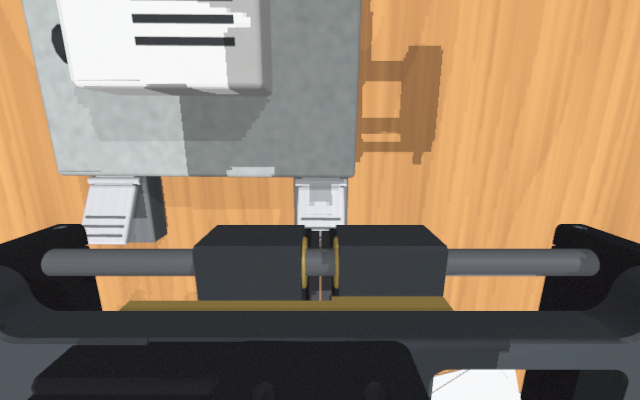

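The wrist view shows the far-right flap at columns 296–347, centred under the fingers (column 320), with the plate edge well clear. I descend.

Call:
carry_out(
  plan=[
    {"grip": 1,"dp": [0,0.006,0.01],"rotation": [0,0,0]},
    {"grip": 1,"dp": [0,0.001,0.01],"rotation": [0,0,0]},
    {"grip": 1,"dp": [0,0,0.008],"rotation": [0,0,0]},
    {"grip": 1,"dp": [0,0,0.003],"rotation": [0,0,0]},
  ],
)

```text
time_s: 10.2
tool_pos: [0.6409, -0.1447, 0.0177]
tool_rot: [-179.6, 0.2, 0.1]
force: [-0.6, 0.6, -1.0]
grip_width: 0.0006
```

Call:
carry_out(
  plan=[
    {"grip": 1,"dp": [0,0,0.002],"rotation": [0,0,0]},
    {"grip": 1,"dp": [0,0,0.002],"rotation": [0,0,0]},
    {"grip": 1,"dp": [0,0,0.002],"rotation": [0,0,0]},
  ],
)

```text
time_s: 10.45
tool_pos: [0.6404, -0.1419, 0.0095]
tool_rot: [-179.5, 0.3, 0.3]
force: [-0.4, -0.2, 3.0]
grip_width: 0.0006
```

Call:
carry_out(
  plan=[
    {"grip": 1,"dp": [0,0,0.002],"rotation": [0,0,0]},
    {"grip": 1,"dp": [0,0,0.002],"rotation": [0,0,0]},
    {"grip": 1,"dp": [0,0,0.002],"rotation": [0,0,0]},
  ],
)

```text
time_s: 10.7
tool_pos: [0.6413, -0.1421, 0.0047]
tool_rot: [-179.6, 0.2, 0.4]
force: [-1.5, -0.9, 2.6]
grip_width: 0.0001
```

Call:
carry_out(
  plan=[
    {"grip": 1,"dp": [0,0.001,0.002],"rotation": [0,0,0]},
    {"grip": 1,"dp": [0,0.001,0.002],"rotation": [0,0,0]},
    {"grip": 1,"dp": [0,0.001,0.002],"rotation": [0,0,0]},
  ],
)

```text
time_s: 10.95
tool_pos: [0.6413, -0.144, -0.0012]
tool_rot: [-179.6, 0.2, 0.4]
force: [-0.6, 0.2, 2.2]
grip_width: 0.0004
```

Call:
carry_out(
  plan=[
    {"grip": 1,"dp": [0,0.001,0.002],"rotation": [0,0,0]},
    {"grip": 1,"dp": [0,0.001,0.002],"rotation": [0,0,0]},
    {"grip": 1,"dp": [0,0.001,0.002],"rotation": [0,0,0]},
  ],
)

```text
time_s: 11.2
tool_pos: [0.6414, -0.1446, -0.0065]
tool_rot: [-179.4, 0.2, 0.4]
force: [-7.3, 2.8, 22.9]
grip_width: 0.0005
```

Call:
carry_out(
  plan=[
    {"grip": 1,"dp": [0,0,0.002],"rotation": [0,0,0]},
    {"grip": 1,"dp": [0,0,0.002],"rotation": [0,0,0]},
  ],
)

```text
time_s: 11.37
tool_pos: [0.6413, -0.1446, -0.0063]
tool_rot: [-179.5, 0.3, 0.4]
force: [-6.2, 0.8, 14.2]
grip_width: 0.0005
```

The flap bottomed hard at -0.0065, a true height of about 29 mm, which is flat. I retreat straight up and check.

Call:
carry_out(
  plan=[
    {"grip": 1,"dp": [0,0,-0.015],"rotation": [0,0,0]},
    {"grip": 1,"dp": [0,0,-0.03],"rotation": [0,0,0]},
    {"grip": 1,"dp": [0,0,-0.04],"rotation": [0,0,0]},
    {"grip": 1,"dp": [0,0.02,-0.04],"rotation": [0,0,0]},
    {"grip": 1,"dp": [0,0.04,-0.02],"rotation": [0,0,0]},
    {"grip": 1,"dp": [0,0.04,0],"rotation": [0,0,0]},
    {"grip": 1,"dp": [0,0.04,0],"rotation": [0,0,0]},
    {"grip": 1,"dp": [0,0,0],"rotation": [0,0,0]},
  ],
)

```text
time_s: 12.03
tool_pos: [0.644, -0.2894, 0.1401]
tool_rot: [-179.7, 0.3, 1.0]
force: [-1.5, -2.3, -1.6]
grip_width: 0.0007
```

```bash
python3 - <<'E'
from h import *
w=env.read_camera('wrist')[:250,:,::-1]; a=env.read_camera('scene')[:,:,::-1]; cv2.imwrite('pics/scene5.png',a)
a=a[150:280,230:390]
cv2.imwrite('pics/f.png',np.vstack([cv2.resize(a,(640,520),interpolation=cv2.INTER_CUBIC)[150:],cv2.resize(w,(640,225))[:225]]))
o=env.get_obs(); print(o['tool_pos'],o['force'])
a0=cv2.imread('pics/scene0.png'); a1=cv2.imread('pics/scene5.png'); d=cv2.absdiff(a0,a1).max(2)
for n,(u,v) in dict(mug=(436,226),jar=(423,290),driver=(252,128),drive=(202,178)).items(): print(n,d[v-22:v+22,u-25:u+25].mean())
E
```

```text
[ 0.64524293 -0.27966966  0.13954326] [0.37422759 1.4455394  0.05118255]
mug 5.291363636363636
jar 5.578181818181818
driver 19.573636363636364
drive 19.025
```

View pics/f.png

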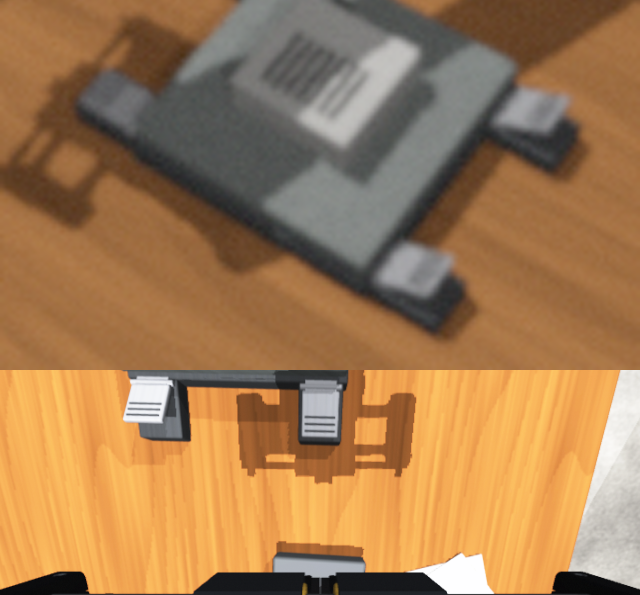

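The far-right flap lies flat on its ledge (composite px about (320,412)). The near-right flap (150,400) and both left flaps still stand, and the hand is clear, so I hand in.

```bash
python3 -c "
from cell import env
o=env.get_obs();print(o['time_s'],o['joint_velocities'].round(2));print(env.sign_off())"
```

```text
12.1333 [-2.26 -0.78 -3.16  2.28 -1.76  0.12 -0.41]
the job is handed in; nothing more can be done
None
```

The rocking corner was the far right one. I pressed its shim flat and took the hand away, and the job is handed in at about 12 s, with no verdict reported.

- **Corners:** Near right was solid: it moved less than 1 mm under 27–42 N, which is more force than I needed to use. Far right sank about 6.5 mm at about 1 N per mm, then stopped. I did not press the two left corners once far right had sunk.
- **Shim:** The far right flap moved at about 3 N and stopped hard under 14–23 N at a true height of about 29 mm, which is flat.
- **Last pictures:** The far right flap is down, the other three still stand, and the hand is clear of everything.
- **Not fully checked:** I did not press the far right corner again afterwards, so that the plate is level is only seen in the picture. The mug and jar look unchanged. The picture comparison for the screwdriver and drive case did show a difference. I put that down to the arm and its shadow over them, since the hand never went down near either.
- **Disagreement:** The real fingertip sat about 35 mm above the reported tool position. The cameras suggested this and the first contact confirmed it. I allowed for it from then on.

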